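# Pop the charged battery pack out of its spring dock and trap it

## Task

Two spring charging docks are screwed to the bench; the one with the green lamps holds a charged battery pack. With one finger press that dock's blue release button while the other finger waits just in front of the pack, so that the pack is trapped on its rails as the spring throws it out. Then ease it out against that finger until the ejector has run its full stroke and let go, leaving the pack standing still on the rails, not over their end; do not lift it, and leave the other dock and the tools round about alone.

Things in the scene. Friction and masses are not known exactly. Their poses are not given: they have to be found in the camera images.
- dock_charged: The dock with two green lamps, screwed down, dark grey, 150 x 64 mm (96 mm over its screw ears). Origin: on the bench under the centre of the seated pack; z up; -x is the way out along the rails. The bed's top is at z = 10 mm. Behind the pack a housing 34 mm high runs from x = +21 to +63 mm, the blue button on top; behind it a short cord to x = +106 mm.
- dock_charged_rail_end (a point): Middle of the open end of that dock's rails, at x = -85 mm, z = 19 mm (rail tops) in the dock frame. The two rails guide the pack's foot along x and hook over it; nothing stops the pack at this end.
- pack_charged: Battery pack in the green-lamp dock: black, orange band, loose, 0.2 kg, 40 (along x) x 36 x 50 mm. Origin: centre of its underside, axes as the dock's. Seated: x = 0, z = 10 mm in the dock frame, front face at x = -20 mm, top 60 mm above the bench. Once released the spring shoots it off the open rail end unless stopped; friction is low. With the ejector's stroke spent it stays where it is put.
- release_charged (a joint): The blue release button of the green-lamp dock, in m: 0 up, 0.007 fully down (straight down). The catch lets go at about 0.0045. Spring 2.3 N at first, 5.4 N fully down, plus some catch friction; it springs back up when let go.
- release_charged_top (a point): Centre of the top of that blue button (28 mm along x by 27 mm), at x = +41 mm in the dock frame, 44 mm above the bench; 37 mm when fully down, still 3 mm above the housing. A finger holding it down and another at the same height thus reach about 23 mm below the pack's top.
- ejector_charged (a joint): The two-pronged spring ejector behind the pack, in m: 0 pushed in (pack seated), 0.028 at the end of its stroke toward -x. It pushes the pack's back with 4 N at first, 2.6 N at the end. Its prongs stay below 30 mm above the bench.
- dock_charging: The second dock, alike in shape, with amber lamps: its pack is still charging. Leave it alone.
- pack_charging: The battery pack seated in the amber-lamp dock; must stay latched.
- release_charging (a joint): The blue button of the amber-lamp dock, in m, 0 up; leave it alone.
- screwdriver_red: Bystander: red-handled screwdriver, 205 mm long, lying on the bench; origin under its middle.
- slide_caliper: Bystander: steel slide caliper, 228 mm, lying on the bench; origin under its middle.
- bell: Bystander: handlebar bell, 53 x 66 x 31 mm; origin under its middle.
- patch_tin: Bystander: red flat tin, 57 x 92 x 20 mm; origin under its middle.
- front_hub: Bystander: silver wheel hub, 94 x 64 x 45 mm, lying on the bench; origin under its middle.

How it is judged (in metres and radians):
On the way, in this order (a step that is already met when the one before it is completed fails the run):
1. the green-lamp dock's release button is pressed (value of joint release_charged above 0.004 m).
2. the popped pack is trapped on the rails: out of its seat by 2 mm or more, pressing on a finger and stopped (x of pack_charged in the frame of dock_charged between -0.06 and -0.002 m and contact force between the fingers and pack_charged above 0.3 N and linear speed of pack_charged below 0.05 m/s), for 0.2 s.
At the end, for the whole second after the job is handed in: The pack of the green-lamp dock stands at rest and upright on its rails, 26 to 66 mm out of its seat (ejector stroke spent, no overhang at the rail ends), the button is up again, and the amber-lamp dock's pack is still seated (x of pack_charged in the frame of dock_charged between -0.066 and -0.026 m and value of joint ejector_charged above 0.026 m and z of pack_charged in the frame of dock_charged between 0.006 and 0.014 m and angle between pack_charged's own z axis and vertical below 0.1 rad and linear speed of pack_charged below 0.01 m/s and value of joint each of release_charged, release_charging below 0.002 m and distance between pack_charging and dock_charging below 0.014 m); the robot touches nothing.
It fails at once if the pack slides off the end of its rails (x of pack_charged in the frame of dock_charged below -0.07 m).
It fails at once if the pack is lifted or tipped (z of pack_charged in the frame of dock_charged above 0.016 m or angle between pack_charged's own z axis and vertical above 0.25 rad).
It fails at once if the other dock's button is pressed or its pack moved (value of joint release_charging above 0.003 m or distance between pack_charging and dock_charging above 0.016 m).
It fails at once if a tool or part lying round about is displaced by more than 3 cm (distance of any of screwdriver_red, slide_caliper, bell, patch_tin, front_hub from where it was at the start of the episode above 0.03 m).
It also fails if it takes over 35 s, if anything falls off the work surface, if the arm or the gripper's body presses on something with over 40 N, if the wrist force passes 120 N, or if a joint passes its speed limit or range.

## Robot

A 6-joint arm with a two-finger parallel gripper is mounted at the origin on a cart in front of the work surface, level with it; the furniture and walls round the work are solid. World frame = base frame: x ahead of the robot, y to its left, z up, the work surface at z = 0. Lengths are in mm, angles in rad, forces in N, time in s.
With the tool pointing down it reaches from about 350 to 875 mm from the base axis. Payload 15.5 kg.
Tool frame: the origin (TCP) lies between the finger pads; the fingertips stand 11 mm ahead of it and the grasp point (between the pads) lies 8 mm behind it; z points along the fingers, y is the direction in which the jaws open and shut (so a half turn about z gives the same grasp; the last joint's range is limited). The gripper opens to 85 mm and grips with 20 to 120 N. Pads are 22 mm wide; open, the fingers measure 114 mm over their backs; the gripper's body (76 mm by 85 mm) begins 54 mm behind the grasp point. The pads swing forward as they close: fully open they stand 13 mm farther back than shut.
Start: joints at [1.194, 0.494, 1.345, -0, 1.302, -0.096], TCP at [173.198, 600.524, 242.277] pointing down, gripper open.
Joint ranges: [-2.91, 2.91], [-0.82, 2.16], [0.22, 2.67], [-1.22, 4.37], [0.12, 2.79], [-3.08, 3.08]. Speed limits (rad/s): [1.89, 1.89, 2.57, 3.01, 3.01, 3.01].

## Interface

Orientations are given as a rotation vector (axis times angle).
In Python, from workcell import bot gives the robot as it stands.
- The arm moves only by the shell command python3 -m crank 'ROWS' [FORCE]. ROWS is JSON, a list of rows, each an object with "claw": the finger opening in mm, from 0 to 85.4; "delta_pos": the shift along the world's x, y, z each as a share of 0.4 m, from -1 to 1, a list of three; "twist": the turn about the world's z as a share of pi rad, from -1 to 1. A call has 1 to 20 rows; each row is the pose to reach, as a shift and turn from the pose commanded when the call began, turning the shorter way round; what a row does not reach only later rows make up. A row lasts 1/10 s, in which the tool goes at most 50 mm and 8.59 degrees, less where a joint would pass 70% of its speed; a pose out of reach is approached as far as the arm can. A call with a number of a shift or a turn outside -1 to 1 is refused whole. A call with a gripper value outside its range is refused whole. The fingers move at their own pace and stop on an object; FORCE is the grip in N (left out, the last holds). Time passes only in rows, so rows that repeat a pose let the fingers close. It gives the time, the measured TCP pose, the force and the opening at its end, in the units of the state.
- bot.get_state(): the state, without advancing time (a new reading comes with each control period).
- bot.get_image(name): name is "scene" or "top"; returns a dict with "color" (420x560x3 uint8, red, green, blue), "fx", "fy", "cx", "cy" (pixels), "dist" ([k1, k2, p1, p2, k3] as OpenCV has them; the pictures are not rectified), "camera_from_world" (4x4, takes a point from world to camera coordinates). Camera axes: x right, y down, z forward; pixel columns grow to the right and rows downward; lengths in mm; the calibration is good to about 2 mm. A picture is of the moment at which its call begins. There is no depth.
- bot.sign_off(): hands the job in, once; it reports no verdict.
The state is a dict: "t": time; "joints": joint angles; "joint_vel": joint speeds; "joint_torque": joint torques, N m; "ee_pos": TCP position; "tool_rot": TCP orientation; "wrist_force": force on the tool from outside, world axes, zero at the start; "moment": the same for the moment, N m; "grip_width": opening from 0.0 (shut) to 1.0 (fully open).
Only numpy, scipy, OpenCV 4.12 (cv2) and the standard library are available. Lean on these libraries where they do the work, as an engineer would, in place of code of your own. Each camera call takes 0.05 s, during which the arm holds its last target.

## Working session

There is one attempt and no reset: what is moved stays moved. The work goes in short steps, Python scripts to look and compute and a shell command to move; the robot and the scene stay as the last step left them, time stands still between calls to the robot, and variables do not carry over. Pictures are saved under pics/ and viewed, and the job is handed in when it is done.

```bash
mkdir -p pics; ls; python3 - <<'E'
from workcell import bot
import cv2
for n in("scene","top"):
    im=bot.get_image(n); cv2.imwrite(f"pics/{n}0.png",im["color"][:,:,::-1])
    print(n,im["fx"],im["fy"],im["cx"],im["cy"],im["dist"],im["camera_from_world"])
s=bot.get_state();print(s)
E
```

```text
pics
scene 398.7653326419174 398.7653326419174 280.51285413478274 210.4947635833342 [-0.00197719  0.          0.          0.          0.        ] [[ 8.60338164e-01 -5.09525733e-01 -1.42045962e-02 -4.48437398e+02]
 [-3.67767169e-01 -6.01199888e-01 -7.09440628e-01  2.77306403e+02]
 [ 3.52938454e-01  6.15582831e-01 -7.04622044e-01  7.76468362e+02]
 [ 0.00000000e+00  0.00000000e+00  0.00000000e+00  1.00000000e+00]]
top 510.4649254569599 510.4649254569599 278.16253411600445 212.99567077266713 [-0.01537859  0.          0.          0.          0.        ] [[-1.71916457e-02 -9.99852144e-01  3.70154792e-04  6.89786692e+01]
 [-9.74969265e-01  1.66817246e-02 -2.21712994e-01  5.47299436e+02]
 [ 2.21674038e-01 -4.17250079e-03 -9.75111897e-01  1.26846830e+03]
 [ 0.00000000e+00  0.00000000e+00  0.00000000e+00  1.00000000e+00]]
{'t': 0.1, 'joints': array([ 1.19450778e+00,  4.94119326e-01,  1.34606378e+00, -2.62319700e-06,
        1.30249608e+00, -9.54775539e-02]), 'joint_vel': array([-8.53277128e-04, -7.48096157e-04, -6.44775056e-04, -8.25407633e-05,
        1.65110803e-03,  1.29238146e-03]), 'joint_torque': array([ 1.15976651e-03, -8.83591032e+01, -3.84557819e+01,  8.09490621e-05,
        5.33134880e-03, -6.17978390e-05]), 'ee_pos': array([173.07983769, 600.23602294, 241.76276851]), 'tool_rot': array([-4.39612691e-01, -3.11042801e+00,  1.66025176e-03]), 'wrist_force': array([ 0.16326945, -0.50722581, -0.65915824]), 'moment': array([ 0.00267483, -0.00445597,  0.00370684]), 'grip_width': 0.9995943033168302}
```

View pics/scene0.png

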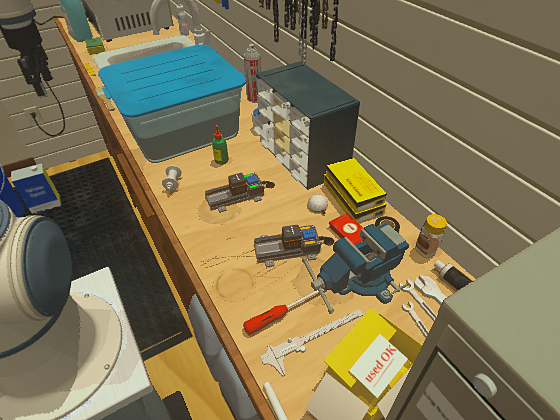

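View pics/top0.png

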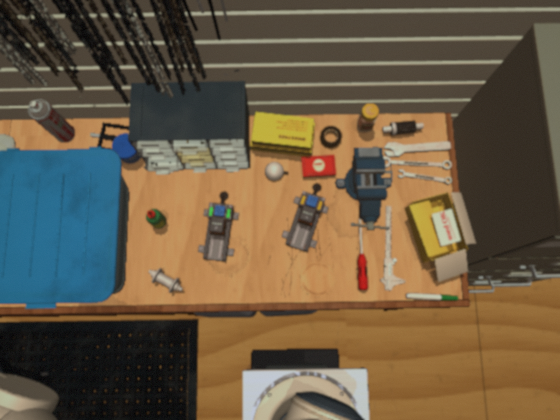

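The scene view shows two docks at about (238,190) and (288,243). In the top view they are at about (218,230) and (305,222). The left one seems to have the green lamps, so I'll enlarge both.

```bash
python3 - <<'E'
import cv2,numpy as np
a=cv2.imread("pics/scene0.png")[160:275,190:350]; b=cv2.imread("pics/top0.png")[180:275,190:340]
cv2.imwrite("pics/sc1.png",cv2.resize(a,None,fx=5,fy=5,interpolation=cv2.INTER_CUBIC))
cv2.imwrite("pics/tp1.png",cv2.resize(b,None,fx=5,fy=5,interpolation=cv2.INTER_CUBIC))
E
```

```text
(no output)
```

View pics/sc1.png

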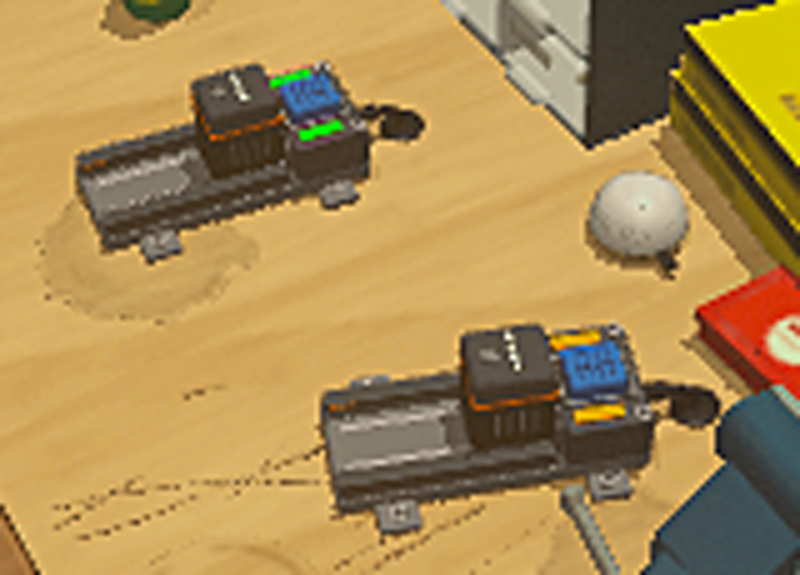

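View pics/tp1.png

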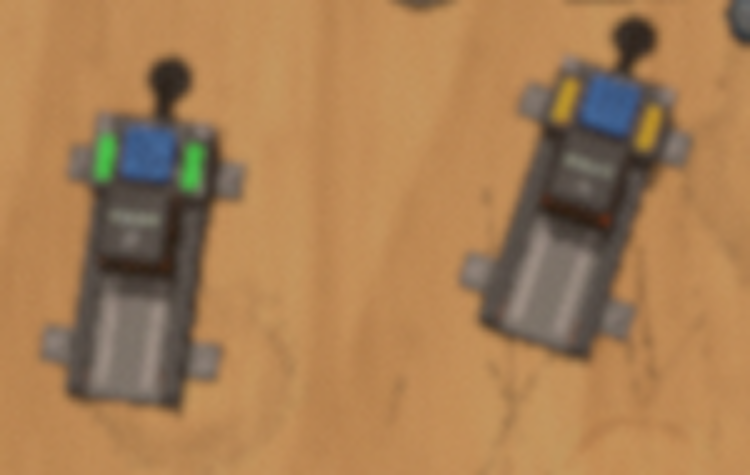

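```bash
cat > h.py <<'E'
import numpy as np,cv2,json
from workcell import bot
def ray(im,px):
    K=np.array([[im["fx"],0,im["cx"]],[0,im["fy"],im["cy"]],[0,0,1]])
    u=cv2.undistortPoints(np.array([[px]],float),K,np.array(im["dist"]))[0,0]
    T=np.array(im["camera_from_world"]);R=T[:3,:3]
    d=R.T@np.array([u[0],u[1],1]);return -R.T@T[:3,3],d/np.linalg.norm(d)
def plane(im,px,z):
    o,d=ray(im,px);return o+d*(z-o[2])/d[2]
def tri(r1,r2):
    (a,d),(b,e)=r1,r2
    s=np.linalg.lstsq(np.c_[d,-e],b-a,rcond=None)[0]
    p,q=a+s[0]*d,b+s[1]*e;return (p+q)/2,np.linalg.norm(p-q)
def proj(im,P):
    K=np.array([[im["fx"],0,im["cx"]],[0,im["fy"],im["cy"]],[0,0,1]]);T=np.array(im["camera_from_world"])
    return cv2.projectPoints(np.array(P,float).reshape(-1,3),cv2.Rodrigues(T[:3,:3])[0],T[:3,3],K,np.array(im["dist"]))[0][:,0]
E
python3 - <<'E'
from h import *
I={n:bot.get_image(n) for n in("scene","top")}
roi={"scene":(200,165,280,215),"top":(195,185,245,265)}
c={}
for n,im in I.items():
    x0,y0,x1,y1=roi[n];h=cv2.cvtColor(im["color"],cv2.COLOR_RGB2HSV)[y0:y1,x0:x1]
    for k,lo,hi in(("blue",(100,120,60),(125,255,255)),("green",(50,120,90),(75,255,255))):
        m=cv2.inRange(h,lo,hi);N,_,st,ce=cv2.connectedComponentsWithStats(m)
        o=sorted([(st[i][4],*(ce[i]+[x0,y0])) for i in range(1,N) if st[i][4]>5],reverse=True)
        print(n,k,np.round(o,2).tolist());c[n,k]=o
b,g=tri(ray(I["scene"],c["scene","blue"][0][1:]),ray(I["top"],c["top","blue"][0][1:]));print("button",b,g)
A=[sorted([o[1:] for o in c[n,"green"][:2]]) for n in("scene","top")]
L=[]
for p,q in zip(*A):
    P,g=tri(ray(I["scene"],p),ray(I["top"],q));print("lamp",P,g);L.append(P)
for z in(44,):
    for n in I: print(n,plane(I[n],c[n,"blue"][0][1:],z))
for n in I: print("lamps@35",[plane(I[n],o,35).round(1) for o in A[("scene","top").index(n)]])
# manual corners in zoomed views
Z={"scene":lambda p:((p[0]+.5)/5-.5+190,(p[1]+.5)/5-.5+160),"top":lambda p:((p[0]+.5)/5-.5+190,(p[1]+.5)/5-.5+180)}
print("pack top scene",[plane(I["scene"],Z["scene"](p),60).round(1)[:2] for p in((190,78),(260,65),(284,104),(207,122))])
print("pack top top",[plane(I["top"],Z["top"](p),60).round(1)[:2] for p in((108,187),(172,190),(168,262),(100,258))])
pe=[(Z["scene"]((77,160)),Z["top"]((68,398))),(Z["scene"]((104,240)),Z["top"]((180,408)))]
for p,q in pe: print("end",tri(ray(I["scene"],p),ray(I["top"],q)),plane(I["scene"],p,19),plane(I["top"],q,19))
E
```

```text
scene blue [[56.0, 251.43, 178.43]]
scene green [[18.0, 253.67, 185.56], [13.0, 247.23, 175.15]]
top blue [[75.0, 219.21, 210.67]]
top green [[29.0, 228.14, 212.9], [26.0, 210.69, 211.27]]
button [560.37998577 216.03286107  40.42893126] 3.6211515522171154
lamp [559.71340664 239.2857941   35.92865584] 4.548909105072432
lamp [554.93496681 192.9724626   34.69271375] 4.212790495867266
scene [556.72526557 212.24235165  44.        ]
top [561.34138747 215.20439061  44.        ]
lamps@35 [array([557.8, 240.4,  35. ]), array([552.6, 192.8,  35. ])]
lamps@35 [array([562.2, 238.9,  35. ]), array([557. , 192.4,  35. ])]
pack top scene [array([501. , 239.9]), array([537.6, 230. ]), array([533.9, 194.7]), array([493.3, 202.9])]
pack top top [array([541. , 234.1]), array([538.8, 200.8]), array([500.8, 202.6]), array([503.5, 237.8])]
end (array([437.24780523, 259.56669839,  16.16228829]), np.float64(0.7591627036301641)) [436.75111175 256.40061247  19.        ] [436.48332573 259.21652115  19.        ]
end (array([429.36561556, 201.41840841,   9.31129265]), np.float64(4.2390200799378634)) [424.38137355 191.67877298  19.        ] [430.19365912 200.10101881  19.        ]
```

```bash
python3 -m crank '[{"claw":64,"delta_pos":[0.3175,-0.9575,0],"twist":-0.446},{"claw":64,"delta_pos":[0.3175,-0.9575,0],"twist":-0.446},{"claw":64,"delta_pos":[0.3175,-0.9575,0],"twist":-0.446},{"claw":64,"delta_pos":[0.3175,-0.9575,0],"twist":-0.446},{"claw":64,"delta_pos":[0.3175,-0.9575,0],"twist":-0.446},{"claw":64,"delta_pos":[0.3175,-0.9575,0],"twist":-0.446},{"claw":64,"delta_pos":[0.3175,-0.9575,0],"twist":-0.446},{"claw":64,"delta_pos":[0.3175,-0.9575,0],"twist":-0.446},{"claw":64,"delta_pos":[0.3175,-0.9575,0],"twist":-0.446},{"claw":64,"delta_pos":[0.3175,-0.9575,0],"twist":-0.446},{"claw":64,"delta_pos":[0.3175,-0.9575,0],"twist":-0.446},{"claw":64,"delta_pos":[0.3175,-0.9575,0],"twist":-0.446},{"claw":64,"delta_pos":[0.3175,-0.9575,0],"twist":-0.446}]' 20
```

```text
t: 1.5
ee_pos: [300.0, 217.8, 242.3]
tool_rot: [2.339, 2.097, -0.0]
wrist_force: [-0.2, 0.5, -0.1]
grip_width: 0.747
```

```bash
python3 -m crank '[{"claw":64,"delta_pos":[0.5675,0,0],"twist":-0.002},{"claw":64,"delta_pos":[0.5675,0,0],"twist":-0.002},{"claw":64,"delta_pos":[0.5675,0,0],"twist":-0.002},{"claw":64,"delta_pos":[0.5675,0,0],"twist":-0.002},{"claw":64,"delta_pos":[0.5675,0,0],"twist":-0.002},{"claw":64,"delta_pos":[0.5675,0,-0.3],"twist":-0.002},{"claw":64,"delta_pos":[0.5675,0,-0.3],"twist":-0.002},{"claw":64,"delta_pos":[0.5675,0,-0.3],"twist":-0.002},{"claw":64,"delta_pos":[0.5675,0,-0.3],"twist":-0.002},{"claw":64,"delta_pos":[0.5675,0,-0.3],"twist":-0.002},{"claw":64,"delta_pos":[0.5675,0,-0.3],"twist":-0.002}]'
cat > snap.py <<'E'
from h import *
import sys
s=bot.get_state();print(s["ee_pos"].round(1),s["wrist_force"].round(2),s["grip_width"],s["t"])
t=sys.argv[1]
a=bot.get_image("scene")["color"][110:230,170:310,::-1];b=bot.get_image("top")["color"][170:275,170:280,::-1]
a=cv2.resize(a,None,fx=5,fy=5,interpolation=cv2.INTER_CUBIC);b=cv2.resize(b,None,fx=5,fy=5,interpolation=cv2.INTER_CUBIC)
cv2.imwrite(f"pics/{t}s.png",a);cv2.imwrite(f"pics/{t}t.png",b)
E
python3 snap.py hov
```

```text
t: 2.6
ee_pos: [528.1, 218.1, 123.9]
tool_rot: [2.346, 2.087, 0.004]
wrist_force: [1.7, 0.1, 0.2]
grip_width: 0.749
[528.1 218.1 123.9] [1.65 0.09 0.23] 0.7492975928471285 2.6
```

View pics/hovs.png

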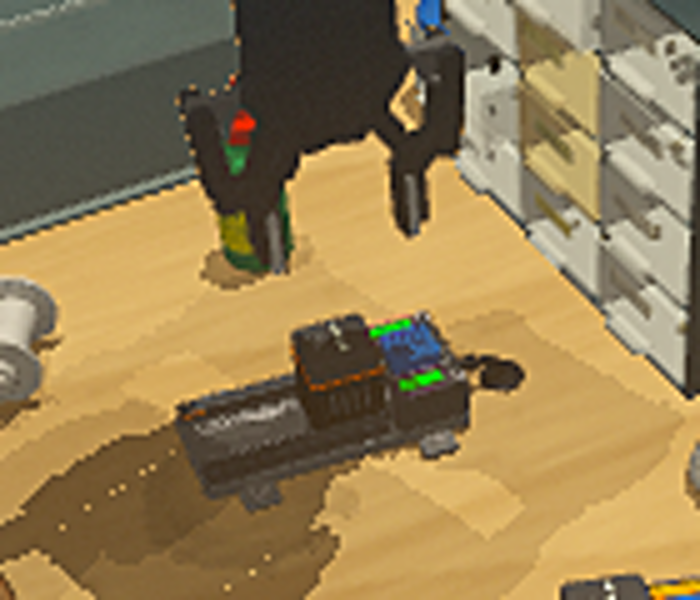

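View pics/hovt.png

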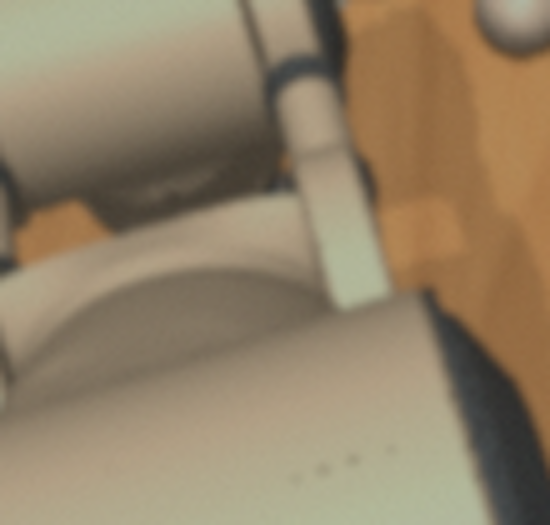

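The scene view shows the fingertips at zoomed pixels (275,270) and (412,235), with the dock clear below. The arm blocks the top view. I'll work out the tip positions in the finger plane.

```bash
python3 - <<'E'
from h import *
im=bot.get_image("scene");s=bot.get_state();p=s["ee_pos"];R=cv2.Rodrigues(s["tool_rot"])[0];print(p.round(1),R[:,1].round(3),np.arctan2(R[1,1],R[0,1]))
n=R[:,0]
for q in((275,272),(412,236),(285,270),(400,222)):
    o,d=ray(im,((q[0]+.5)/5-.5+170,(q[1]+.5)/5-.5+110));X=o+d*(n@(p-o))/(n@d)
    print(q,X.round(1),"along y",(R[:,1]@(X-p)).round(1))
E
```

```text
[527.9 217.8 123.6] [ 0.993 -0.117  0.002] -0.11709629579226168
(275, 272) [490.7 222.2 113.6] along y -37.5
(412, 236) [564.2 213.6 112.5] along y 36.5
(285, 270) [495.9 221.6 113.1] along y -32.2
(400, 222) [558.4 214.2 123.3] along y 30.7
```

```bash
python3 -m crank '[{"claw":72,"delta_pos":[-0.01,0,0],"twist":0},{"claw":72,"delta_pos":[-0.01,0,0],"twist":0},{"claw":72,"delta_pos":[-0.01,0,-0.05],"twist":0},{"claw":72,"delta_pos":[-0.01,0,-0.09],"twist":0},{"claw":72,"delta_pos":[-0.01,0,-0.11],"twist":0},{"claw":72,"delta_pos":[-0.01,0,-0.11],"twist":0},{"claw":72,"delta_pos":[-0.01,0,-0.11],"twist":0}]'
python3 snap.py low
```

```text
t: 3.45
ee_pos: [523.4, 217.6, 78.7]
tool_rot: [2.348, 2.087, 0.0]
wrist_force: [0.3, -0.1, 0.0]
grip_width: 0.843
[523.4 217.6  78.7] [ 0.27 -0.09  0.05] 0.8434649546798594 3.45
```

View pics/lows.png

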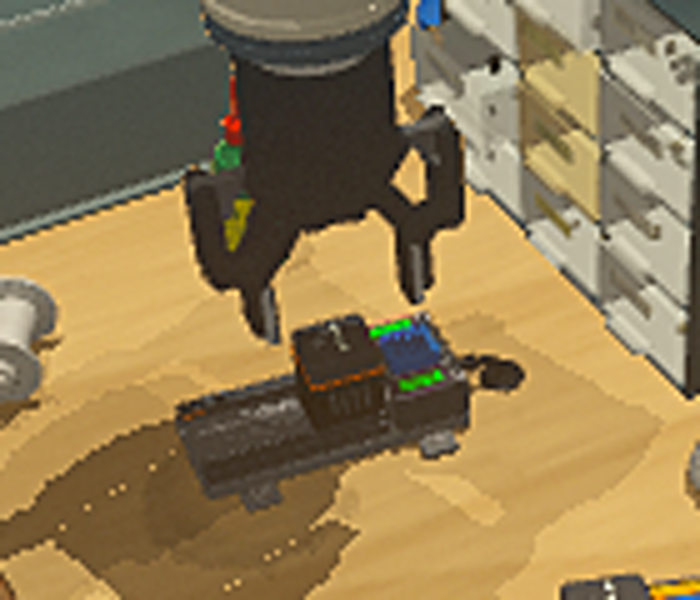

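The scene view shows the front fingertip at about (268,340), clear ahead of the pack, and the rear one at (415,300), over the blue button. I'll keep lowering.

```bash
python3 -m crank '[{"claw":72,"delta_pos":[0,0,-0.02],"twist":0},{"claw":72,"delta_pos":[0,0,-0.035],"twist":0},{"claw":72,"delta_pos":[0,0,-0.05],"twist":0},{"claw":72,"delta_pos":[0,0,-0.05],"twist":0}]'
python3 snap.py low2
```

```text
t: 3.95
ee_pos: [522.7, 217.4, 57.3]
tool_rot: [-2.347, -2.087, 0.002]
wrist_force: [0.3, 0.3, 0.7]
grip_width: 0.843
[522.7 217.4  57.3] [0.29 0.27 0.67] 0.8431928911355739 3.95
```

View pics/low2s.png

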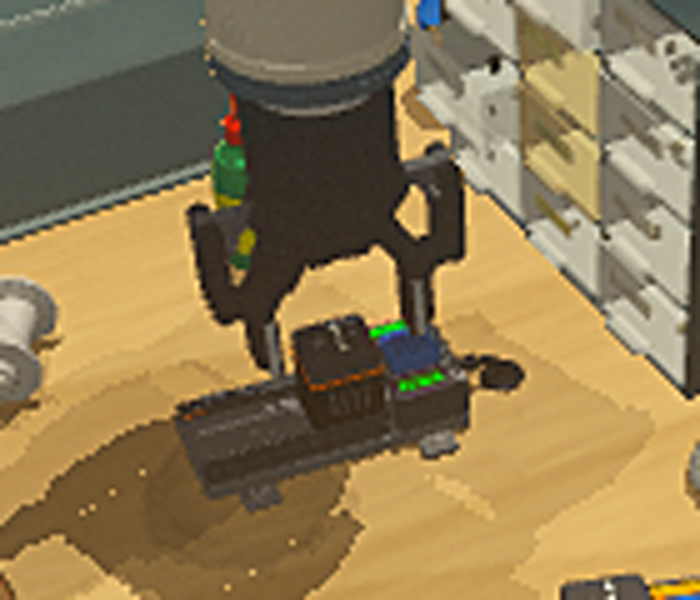

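```bash
python3 - <<'E'
from h import *
im=bot.get_image("scene");s=bot.get_state();p=s["ee_pos"];R=cv2.Rodrigues(s["tool_rot"])[0]
for q in((262,370),(272,378),(284,376),(408,332),(430,336)):
    u=((q[0]+.5)/5-.5+170,(q[1]+.5)/5-.5+110)
    print(q,[(z,(R.T@(plane(im,u,z)-p))[:2].round(1)) for z in(44,47,50)])
c=np.array([559,214.5,44]);yaw=-.115;D=np.array([np.cos(yaw),np.sin(yaw),0]);E=np.array([-D[1],D[0],0])
o=np.array([519,218.5,0])
g=lambda P:(o+np.array(P)[:,:1]*D+np.array(P)[:,1:2]*E+np.array(P)[:,2:]*[0,0,1])
px=proj(im,g([(-20,18,60),(-20,-18,60),(20,-18,60),(20,18,60),(-20,18,47),(-20,-18,47),(27,13.5,44),(27,-13.5,44),(55,-13.5,44),(55,13.5,44),(-85,32,19),(-85,-32,19)]))
print(((px-[170,110]+.5)*5-.5).round())
# pads predicted: tool at p, inner at +-36, half width 11, tips z 47
P=[p+R[:,1]*a+R[:,0]*b+[0,0,-10.3] for a in(-36,36) for b in(-11,11)]
print(((proj(im,P)-[170,110]+.5)*5-.5).round())
E
```

```text
(262, 370) [(44, array([ 11.7, -44.8])), (47, array([  8.3, -45.5])), (50, array([  4.8, -46.3]))]
(272, 378) [(44, array([  3.3, -41.9])), (47, array([ -0.1, -42.7])), (50, array([ -3.5, -43.5]))]
(284, 376) [(44, array([  2.2, -35.7])), (47, array([ -1.2, -36.4])), (50, array([ -4.6, -37.2]))]
(408, 332) [(44, array([ 8.4, 37. ])), (47, array([ 5. , 35.9])), (50, array([ 1.5, 34.8]))]
(430, 336) [(44, array([ 0.3, 46.6])), (47, array([-3.1, 45.4])), (50, array([-6.6, 44.3]))]
[[291. 329.]
 [314. 369.]
 [386. 348.]
 [362. 309.]
 [294. 348.]
 [316. 388.]
 [380. 333.]
 [397. 363.]
 [446. 348.]
 [428. 319.]
 [177. 405.]
 [212. 480.]]
[[291. 386.]
 [277. 361.]
 [419. 348.]
 [404. 324.]]
```

The front finger measures about 8–11 mm ahead of the pack and is in line with it. I'll close a little, then creep along the dock's x until it touches the latched pack, to get the exact gap.

```bash
python3 -m crank '[{"claw":66,"delta_pos":[0,0,0.005],"twist":0},{"claw":66,"delta_pos":[0,0,0.005],"twist":0},{"claw":66,"delta_pos":[0.005,-0.0006,0.005],"twist":0},{"claw":66,"delta_pos":[0.0075,-0.0009,0.005],"twist":0},{"claw":66,"delta_pos":[0.0075,-0.0009,0.005],"twist":0}]'
python3 -m crank '[{"claw":66,"delta_pos":[0.0025,-0.0003,0],"twist":0},{"claw":66,"delta_pos":[0.0025,-0.0003,0],"twist":0}]'
python3 -m crank '[{"claw":66,"delta_pos":[0.0025,-0.0003,0],"twist":0},{"claw":66,"delta_pos":[0.0025,-0.0003,0],"twist":0}]'
python3 snap.py low3
```

```text
t: 4.6
ee_pos: [526.4, 217.2, 60.3]
tool_rot: [2.348, 2.087, 0.0]
wrist_force: [-0.5, -0.1, 0.0]
grip_width: 0.774
t: 4.8
ee_pos: [527.3, 217.0, 60.3]
tool_rot: [2.348, 2.087, 0.0]
wrist_force: [-0.2, 0.1, 0.1]
grip_width: 0.773
t: 5.0
ee_pos: [528.3, 216.9, 60.3]
tool_rot: [2.348, 2.087, 0.0]
wrist_force: [0.3, -0.6, -0.1]
grip_width: 0.774
[528.3 216.9  60.3] [ 0.35 -0.59 -0.07] 0.7742962013824025 5.0
```

View pics/low3s.png

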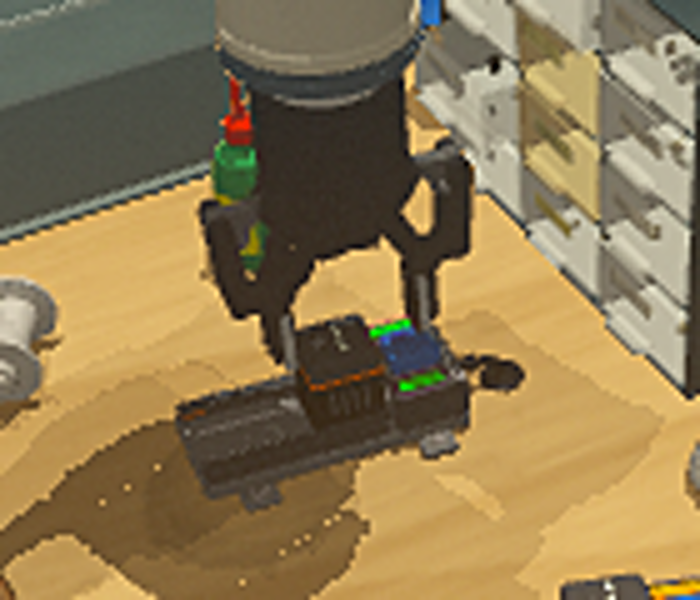

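The front pad at about (288,360) is now close to the pack's front at (297,360). I'll continue in 1 mm steps.

```bash
for i in 1; do :; done
python3 -m crank '[{"claw":66,"delta_pos":[0.0025,-0.0003,0],"twist":0},{"claw":66,"delta_pos":[0.0025,-0.0003,0],"twist":0}]'
python3 -m crank '[{"claw":66,"delta_pos":[0.0025,-0.0003,0],"twist":0},{"claw":66,"delta_pos":[0.0025,-0.0003,0],"twist":0}]'
```

```text
t: 5.3
ee_pos: [529.3, 216.8, 60.3]
tool_rot: [2.348, 2.087, 0.0]
wrist_force: [-0.2, 0.2, -0.6]
grip_width: 0.772
t: 5.5
ee_pos: [530.4, 216.7, 60.3]
tool_rot: [2.348, 2.087, 0.0]
wrist_force: [-0.7, 0.3, -0.4]
grip_width: 0.772
```

```bash
python3 -m crank '[{"claw":66,"delta_pos":[0.0025,-0.0003,0],"twist":0},{"claw":66,"delta_pos":[0.0025,-0.0003,0],"twist":0}]'
```

```text
t: 5.7
ee_pos: [531.3, 216.6, 60.3]
tool_rot: [2.348, 2.087, 0.0]
wrist_force: [-0.1, -0.3, -0.2]
grip_width: 0.773
```

```bash
python3 -m crank '[{"claw":66,"delta_pos":[0.0025,-0.0003,0],"twist":0},{"claw":66,"delta_pos":[0.0025,-0.0003,0],"twist":0}]'
```

```text
t: 5.9
ee_pos: [532.0, 216.4, 60.2]
tool_rot: [-2.348, -2.087, 0.001]
wrist_force: [-0.8, -0.2, 0.1]
grip_width: 0.769
```

```bash
python3 -m crank '[{"claw":66,"delta_pos":[0.0025,-0.0003,0],"twist":0},{"claw":66,"delta_pos":[0.0025,-0.0003,0],"twist":0}]'; python3 snap.py low4
```

```text
t: 6.1
ee_pos: [532.8, 216.3, 60.2]
tool_rot: [-2.348, -2.087, 0.001]
wrist_force: [-3.5, 0.4, 1.5]
grip_width: 0.769
[532.8 216.3  60.2] [-3.54  0.43  1.48] 0.7688595092507888 6.1
```

View pics/low4s.png

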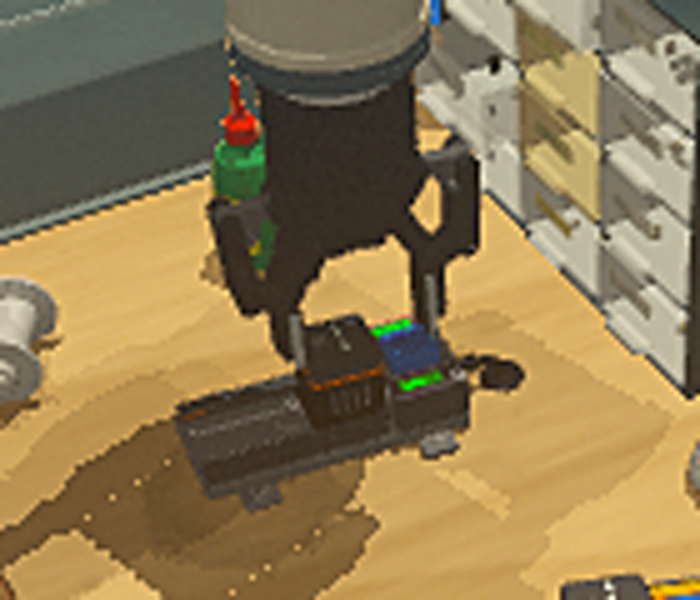

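Contact came at TCP x of about 532 (−3.5 N, grip_width dipped), which puts the pack's front face at x ≈ 499, in agreement with the vision. I'll back off to a 4 mm gap, close to 60 so the rear finger is centred on the button, and come down to just above it.

```bash
python3 -m crank '[{"claw":66,"delta_pos":[-0.02,0.0024,0],"twist":0},{"claw":66,"delta_pos":[-0.02,0.0024,0],"twist":0},{"claw":60,"delta_pos":[-0.02,0.0024,0],"twist":0},{"claw":60,"delta_pos":[-0.02,0.0024,0],"twist":0},{"claw":60,"delta_pos":[-0.02,0.0024,0],"twist":0},{"claw":60,"delta_pos":[-0.02,0.0024,-0.005],"twist":0},{"claw":60,"delta_pos":[-0.02,0.0024,-0.0075],"twist":0},{"claw":60,"delta_pos":[-0.02,0.0024,-0.0075],"twist":0}]'; python3 snap.py pre
```

```text
t: 7.0
ee_pos: [525.1, 217.3, 57.0]
tool_rot: [-2.348, -2.087, 0.0]
wrist_force: [-0.5, -0.4, 0.4]
grip_width: 0.702
[525.1 217.3  57. ] [-0.49 -0.42  0.4 ] 0.7019870084494024 7.0
```

View pics/pres.png

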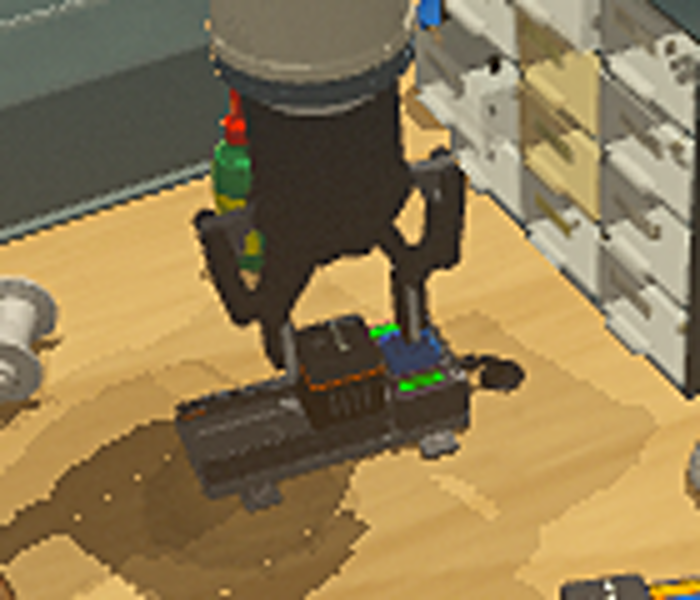

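The rear finger is over the blue button at about (410,335), and the front pad is just ahead of the pack at (290,355). I'll press down gradually.

```bash
python3 -m crank '[{"claw":60,"delta_pos":[0,0,-0.0025],"twist":0},{"claw":60,"delta_pos":[0,0,-0.0075],"twist":0},{"claw":60,"delta_pos":[0,0,-0.01],"twist":0},{"claw":60,"delta_pos":[0,0,-0.01],"twist":0}]'
```

```text
t: 7.5
ee_pos: [525.1, 217.2, 53.0]
tool_rot: [-2.348, -2.087, 0.001]
wrist_force: [0.1, -0.7, -0.3]
grip_width: 0.703
```

```bash
python3 -m crank '[{"claw":60,"delta_pos":[0,0,-0.0025],"twist":0},{"claw":60,"delta_pos":[0,0,-0.005],"twist":0},{"claw":60,"delta_pos":[0,0,-0.005],"twist":0}]'
```

```text
t: 7.8
ee_pos: [525.1, 217.3, 51.2]
tool_rot: [-2.348, -2.087, 0.0]
wrist_force: [0.6, 0.5, 0.2]
grip_width: 0.707
```

```bash
python3 -m crank '[{"claw":60,"delta_pos":[0,0,-0.0025],"twist":0},{"claw":60,"delta_pos":[0,0,-0.005],"twist":0},{"claw":60,"delta_pos":[0,0,-0.005],"twist":0}]'; python3 snap.py pr2
```

```text
t: 8.1
ee_pos: [525.3, 217.3, 49.3]
tool_rot: [2.348, 2.087, 0.0]
wrist_force: [-0.3, 0.5, 1.3]
grip_width: 0.703
[525.3 217.3  49.3] [-0.29  0.46  1.32] 0.7028991552556021 8.1
```

View pics/pr2s.png

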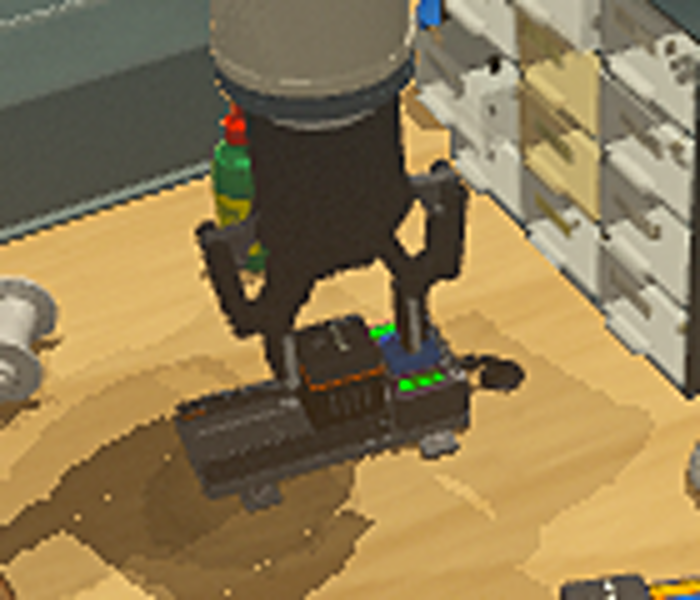

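The finger is just touching the button (+1.3 N), so the catch should trip near TCP z ≈ 44.5. I'll press smoothly to about 43 and hold.

```bash
python3 -m crank '[{"claw":60,"delta_pos":[0,0,-0.005],"twist":0},{"claw":60,"delta_pos":[0,0,-0.0075],"twist":0},{"claw":60,"delta_pos":[0,0,-0.01],"twist":0},{"claw":60,"delta_pos":[0,0,-0.0125],"twist":0},{"claw":60,"delta_pos":[0,0,-0.015],"twist":0},{"claw":60,"delta_pos":[0,0,-0.015],"twist":0},{"claw":60,"delta_pos":[0,0,-0.015],"twist":0},{"claw":60,"delta_pos":[0,0,-0.015],"twist":0},{"claw":60,"delta_pos":[0,0,-0.015],"twist":0}]'; python3 snap.py pr3
```

```text
t: 9.1
ee_pos: [525.0, 217.3, 43.3]
tool_rot: [-2.348, -2.087, 0.0]
wrist_force: [-2.7, 0.2, 7.4]
grip_width: 0.7
[525.  217.3  43.3] [-2.66  0.19  7.41] 0.7000694476565145 9.1
```

View pics/pr3s.png

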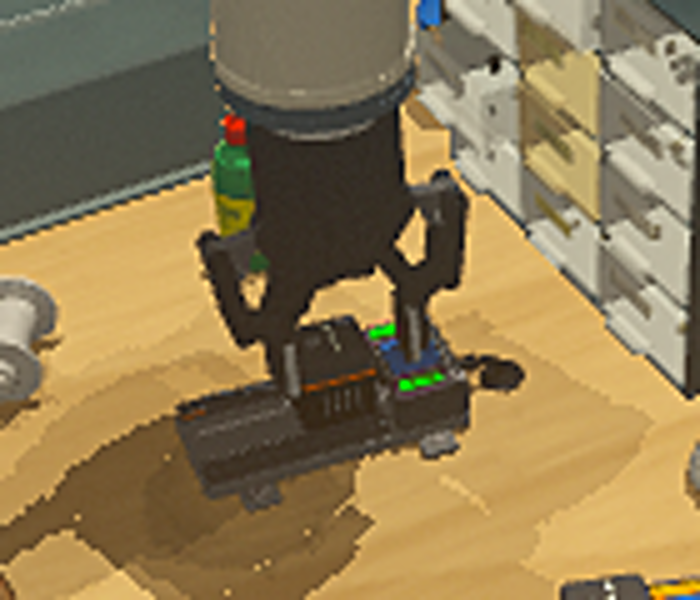

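The pack has popped about 4 mm and is held by the front finger: a gap shows at (380,345) and the force along x is −2.7 N. I'll hold briefly, then draw out at 20 mm/s at the same height, so there's no upward friction on the pack. The rear finger will slide forward off the button.

```bash
python3 -m crank '[{"claw":60,"delta_pos":[0,0,0],"twist":0},{"claw":60,"delta_pos":[0,0,0],"twist":0},{"claw":60,"delta_pos":[0,0,0],"twist":0},{"claw":60,"delta_pos":[-0.005,0.0006,0],"twist":0},{"claw":60,"delta_pos":[-0.01,0.0012,0],"twist":0},{"claw":60,"delta_pos":[-0.015,0.0017,0],"twist":0},{"claw":60,"delta_pos":[-0.02,0.0023,0],"twist":0},{"claw":60,"delta_pos":[-0.02,0.0023,0],"twist":0}]'; python3 snap.py d1
```

```text
t: 10.0
ee_pos: [516.8, 218.3, 43.3]
tool_rot: [-2.348, -2.087, 0.001]
wrist_force: [-3.9, 2.1, 5.5]
grip_width: 0.706
[516.8 218.3  43.3] [-3.9   2.12  5.47] 0.7063396492611145 10.0
```

View pics/d1s.png

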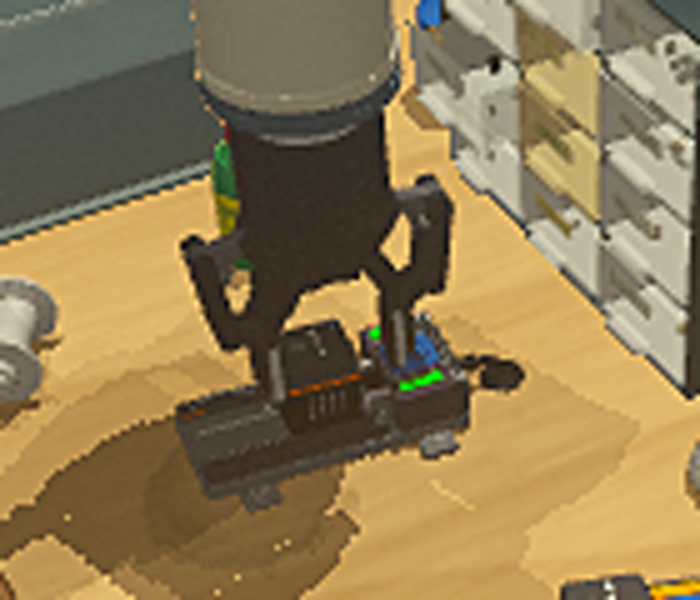

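The pack follows the finger and is now about 12 mm out, with the ejector visible behind it at (375,370). I'll continue 22 mm.

```bash
python3 -m crank '[{"claw":60,"delta_pos":[-0.005,0.0006,0],"twist":0},{"claw":60,"delta_pos":[-0.01,0.0012,0],"twist":0},{"claw":60,"delta_pos":[-0.015,0.0017,0],"twist":0},{"claw":60,"delta_pos":[-0.02,0.0023,0],"twist":0},{"claw":60,"delta_pos":[-0.025,0.0029,0],"twist":0},{"claw":60,"delta_pos":[-0.03,0.0035,0],"twist":0},{"claw":60,"delta_pos":[-0.035,0.004,0],"twist":0},{"claw":60,"delta_pos":[-0.0375,0.0043,0],"twist":0},{"claw":60,"delta_pos":[-0.04,0.0046,0],"twist":0},{"claw":60,"delta_pos":[-0.0425,0.0049,0],"twist":0},{"claw":60,"delta_pos":[-0.045,0.0052,0],"twist":0},{"claw":60,"delta_pos":[-0.0475,0.0055,0],"twist":0},{"claw":60,"delta_pos":[-0.05,0.0058,0],"twist":0},{"claw":60,"delta_pos":[-0.0525,0.0061,0],"twist":0},{"claw":60,"delta_pos":[-0.055,0.0063,0],"twist":0},{"claw":60,"delta_pos":[-0.055,0.0063,0],"twist":0},{"claw":60,"delta_pos":[-0.055,0.0063,0],"twist":0}]'; python3 snap.py d2
```

```text
t: 11.8
ee_pos: [495.2, 220.7, 43.3]
tool_rot: [2.348, 2.087, 0.0]
wrist_force: [0.2, -0.7, -0.2]
grip_width: 0.706
[495.2 220.7  43.3] [ 0.2  -0.68 -0.24] 0.7058088873773274 11.8
```

View pics/d2s.png

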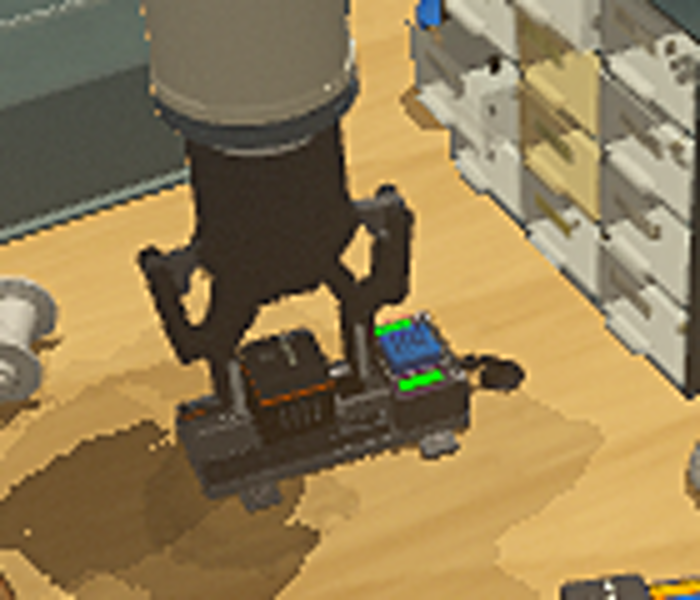

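The pack is clear of its seat, the button is up again at (410,345), and the force is zero, so the stroke is spent. I'll back the finger off 4 mm and then raise straight up.

```bash
python3 -m crank '[{"claw":60,"delta_pos":[-0.005,0.0006,0],"twist":0},{"claw":60,"delta_pos":[-0.01,0.0012,0],"twist":0},{"claw":60,"delta_pos":[-0.01,0.0012,0],"twist":0}]'; python3 snap.py d3
```

```text
t: 12.2
ee_pos: [490.8, 221.2, 43.2]
tool_rot: [-2.348, -2.087, 0.001]
wrist_force: [-1.0, -1.1, -0.7]
grip_width: 0.702
[490.8 221.2  43.2] [-1.02 -1.09 -0.66] 0.7024334349070142 12.2
```

View pics/d3s.png

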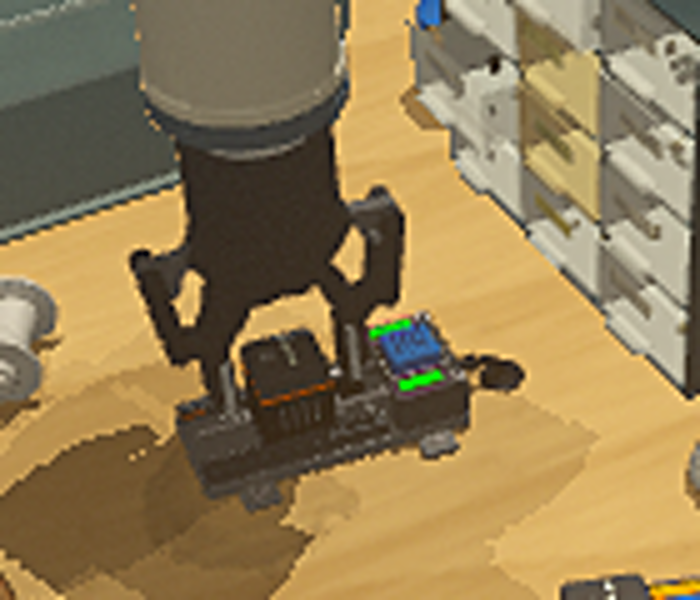

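The finger moved away and the pack stayed where it was, at about (285,370), with gaps on both sides. I'll raise the gripper and swing it clear so the top camera can see.

```bash
python3 -m crank '[{"claw":60,"delta_pos":[0,0,0.02],"twist":0},{"claw":60,"delta_pos":[0,0,0.08],"twist":0},{"claw":60,"delta_pos":[0,0,0.2],"twist":0},{"claw":60,"delta_pos":[0,0,0.3],"twist":0},{"claw":60,"delta_pos":[0,0,0.45],"twist":0},{"claw":60,"delta_pos":[0,0,0.45],"twist":0},{"claw":60,"delta_pos":[-0.4,0,0.45],"twist":0},{"claw":60,"delta_pos":[-0.4,0,0.45],"twist":0},{"claw":60,"delta_pos":[-0.4,0,0.45],"twist":0},{"claw":60,"delta_pos":[-0.4,0.3,0.45],"twist":0},{"claw":60,"delta_pos":[-0.4,0.6,0.45],"twist":0},{"claw":60,"delta_pos":[-0.4,0.6,0.45],"twist":0},{"claw":60,"delta_pos":[-0.4,0.6,0.45],"twist":0},{"claw":60,"delta_pos":[-0.4,0.6,0.45],"twist":0},{"claw":60,"delta_pos":[-0.4,0.6,0.45],"twist":0}]'; python3 snap.py e1
python3 - <<'E'
from h import *
cv2.imwrite("pics/efull.png",bot.get_image("scene")["color"][:,:,::-1])
im=bot.get_image("scene");yaw=-.115;D=np.array([np.cos(yaw),np.sin(yaw),0]);E=np.array([-D[1],D[0],0]);o=np.array([519,218.5,0])
for n,off in(("scene",(170,110)),("top",(170,170))):
  im=bot.get_image(n)
  for x in(-28,-34,-48):
    P=[o+(x+a)*D+b*E+[0,0,60] for a,b in((-20,18),(-20,-18),(20,-18),(20,18))]
    print(n,x,((proj(im,P)-off+.5)*5-.5).round().tolist())
E
```

```text
t: 13.8
ee_pos: [330.8, 465.5, 223.1]
tool_rot: [-2.344, -2.09, -0.003]
wrist_force: [0.4, -0.1, 0.1]
grip_width: 0.701
[330.8 465.5 223.1] [ 0.44 -0.15  0.13] 0.7010875481064769 13.8
scene -28 [[241.0, 344.0], [262.0, 385.0], [335.0, 363.0], [313.0, 323.0]]
scene -34 [[230.0, 347.0], [251.0, 388.0], [325.0, 366.0], [302.0, 326.0]]
scene -48 [[204.0, 354.0], [225.0, 395.0], [299.0, 374.0], [277.0, 333.0]]
top -28 [[191.0, 366.0], [261.0, 372.0], [270.0, 296.0], [201.0, 290.0]]
top -34 [[190.0, 377.0], [259.0, 384.0], [269.0, 308.0], [200.0, 301.0]]
top -48 [[186.0, 404.0], [256.0, 411.0], [265.0, 334.0], [196.0, 327.0]]
```

View pics/e1s.png

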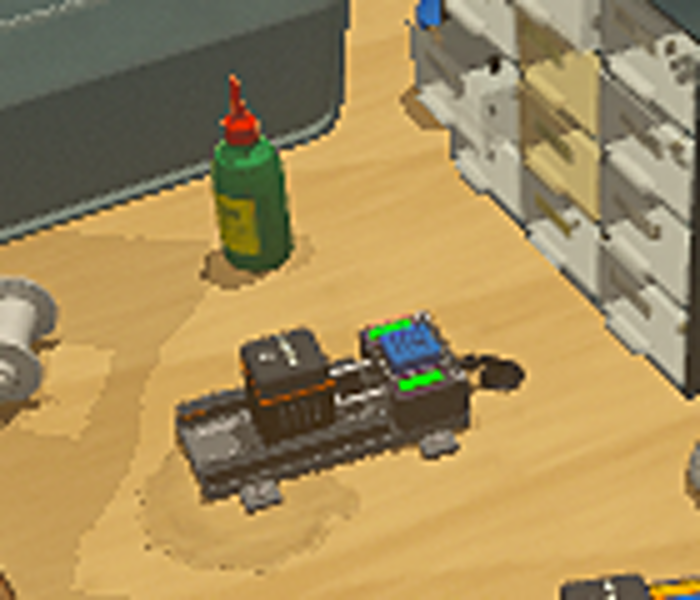

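View pics/e1t.png

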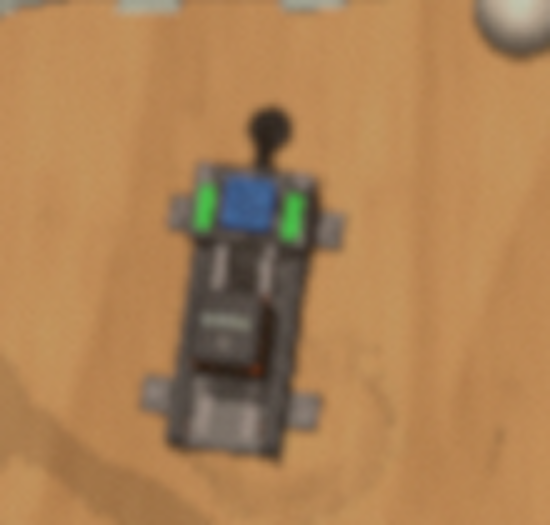

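View pics/efull.png

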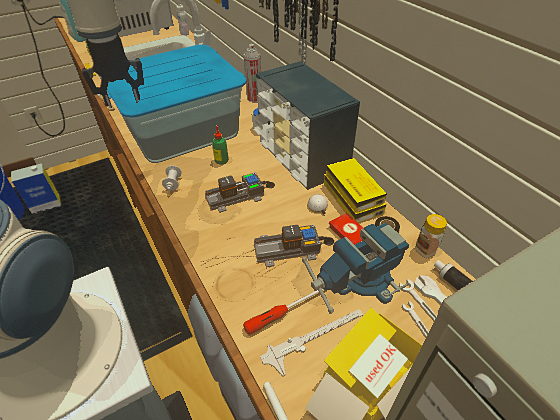

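The pack stands upright on the rails, with its top front corner at (243,347) in the scene view and its top at (230,335) in the top view. The button is up and everything else is in place. I'll check the travel using the white marks on top of the pack.

```bash
python3 - <<'E'
from h import *
yaw=-.115;D=np.array([np.cos(yaw),np.sin(yaw),0])
R={"scene":((225,168,250,182),(215,170,240,185)),"top":((209,218,226,232),(208,232,224,240))}
for n in R:
    im=bot.get_image(n);new=im["color"];old=cv2.imread(f"pics/{n}0.png")[:,:,::-1];r=[]
    off=(170,110) if n=="scene" else (170,170)
    # template of pack top marks, subpixel by upsampled correlation
    t0=(230,172,246,181) if n=="scene" else (211,219,223,230)
    up=lambda a:cv2.resize(cv2.cvtColor(np.ascontiguousarray(a),cv2.COLOR_RGB2GRAY),None,fx=8,fy=8,interpolation=cv2.INTER_CUBIC)
    T=up(old[t0[1]:t0[3],t0[0]:t0[2]]);x0,y0=t0[0]-20,t0[1]-8
    S=up(new[y0:t0[3]+25,x0:t0[2]+10]);m=cv2.matchTemplate(S,T,cv2.TM_CCOEFF_NORMED);_,v,_,l=cv2.minMaxLoc(m)
    d=np.array([x0+l[0]/8-t0[0],y0+l[1]/8-t0[1]]);c=np.array([(t0[0]+t0[2])/2,(t0[1]+t0[3])/2])
    print(n,v,d,"travel",((plane(im,c+d,60)-plane(im,c,60))@D).round(1))
print(bot.get_state()["wrist_force"])
E
```

```text
scene 0.9271805286407471 [-10.125   2.875] travel -28.1
top 0.9620246291160583 [-1.5   10.625] travel -28.2
[ 0.00899655 -0.67671758 -0.18720277]
```

Both views give 28.1–28.2 mm of travel, the full ejector stroke and inside the 26–66 mm window. I'll hand in.

```bash
python3 -c "
from workcell import bot
print(bot.sign_off(), bot.get_state()['t'])"
```

```text
the job is handed in; nothing more can be done
the job is handed in; nothing more can be done
```

I released the pack in the green-lamp dock, trapped it and drew it out, and handed the job in at about 14 s; no verdict was reported.

- **Trapping:** I touched the latched pack's front with one finger to find it exactly, then backed off 4 mm. Pressing the button with the other finger popped the pack about 4 mm onto the waiting finger, with about 2.7 N read at the wrist along the rails.
- **Easing out:** I drew the pack out at about 10–20 mm/s without lifting until the wrist force fell to zero. Then I moved the finger clear and raised the gripper straight up.
- **Last checks:**
  - **Travel:** the pack moved 28.1 mm in the scene view and 28.2 mm in the top view. That matches the full ejector stroke but is only about 2 mm inside the 26 mm limit.
  - **Scene:** the pack looks upright, the blue button is up, and the amber dock and tools look unmoved.
  - **Robot:** it is clear of everything.
- **Disagreements:** the two cameras differed by about 4–5 mm on the button's position, which the touch on the pack settled. The fingertips reached about 5 mm less than I had reckoned from the picture, so the button contact came lower than planned; I found it by force.

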